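# Load the seasoning jar and nest the trays

### The job

Put the red-lidded seasoning jar upright in the blue tray beside the black-lidded jar that already stands there, and let go of it. Then take the yellow tray by its grip bar and lower it onto the blue tray until its four corner lugs have dropped into the blue tray's corner sockets and it sits flush, and only then let go. Both jars must end up standing inside the blue tray; leave the green-lidded jar where it stands.

Things in the scene. Friction and masses are not known exactly. Their poses are not given: they have to be found in the camera images.
- tray_low: blue lower tray, open at the top, loose, 0.6 kg: 200 mm along its x, 150 along y, 70 tall; walls and floor 4 mm thick; a 28 x 28 mm post in each corner. Origin: centre of its underside, z up. The black-lidded jar stands in its +x half (x +35 to +55, y within 10 mm); the -x half is free (a jar centred at x = -45, y = 0 fits well).
- low_rim (a point): centre of the blue tray's rim plane, 70 mm above its underside; axes as the tray's. The four corner posts are flush with the rim, white on top, each with a square upright socket 18 x 18 mm, 14 mm deep, black-bottomed, centred at x = +-86, y = +-61 mm. Seated, the yellow tray's underside lies on this rim and tray_up meets this point; either way round (half turn) fits.
- tray_up: yellow upper tray, loose, about 0.4 kg: 200 mm along its x, 150 along y, walls 40 mm high, a divider along x. Origin: centre of the flat underside of its floor, 11 mm above the counter while it stands on its lugs; z up. Four black round lugs hang 11 mm below the underside at x = +-86, y = +-61 mm: 14.4 mm diameter, tapering to 8 mm at the lower end.
- grip_bar (a point): centre of the yellow tray's white grip bar, above the tray's middle, 78 mm above its underside, axes as the tray's. The bar runs along x: 100 mm long, 16 thick (y), 24 high (66 to 90 mm above the underside), on two end uprights (x = +-36 to +-50 mm), open below its middle down to the divider's top at 40 mm. The tray hangs level when held at the bar's middle.
- jar_red_mid (a point): round white ceramic seasoning jar, 50 mm diameter, 52 mm tall, straight sides, closed by a red flat lid (the lid is the top 14 mm, same diameter); about 0.16 kg. Point: centre of the jar, 26 mm above its underside; z along its axis (up). The jar to be loaded; it stands on the counter between the trays, in front of or behind the green-lidded one.
- jar_green_mid (a point): round white ceramic seasoning jar, 50 mm diameter, 52 mm tall, straight sides, closed by a green flat lid (the lid is the top 14 mm, same diameter); about 0.16 kg. Point: centre of the jar, 26 mm above its underside; z along its axis (up). To be left alone. Bowls, lid and salad spinner stand farther back, beyond 0.75 m from the robot's base axis.
- jar_black_mid (a point): round white ceramic seasoning jar, 50 mm diameter, 52 mm tall, straight sides, closed by a black flat lid (the lid is the top 14 mm, same diameter); about 0.16 kg. Point: centre of the jar, 26 mm above its underside; z along its axis (up). Stands in the blue tray and stays there.
Mind the look-alikes: they are no part of the job. Leave any purple look-alike of the part that bears jar_red_mid alone.

How it is judged:
By the outcome, as a careful person would: the job done as asked, in the order asked, and still so for the second after the job is handed in, with the robot touching nothing.
It also fails if it takes over 64 s, if anything falls off the work surface, if the arm or the gripper's body presses on something with over 40 N, if the wrist force passes 120 N, or if a joint passes its speed limit or range.

### The arm

A 6-joint arm with a two-finger parallel gripper is mounted at the origin on the work surface. World frame = base frame: x ahead of the robot, y to its left, z up, the work surface at z = 0. Lengths are in mm, angles in rad, forces in N, time in s.
With the tool pointing down it reaches from about 225 to 875 mm from the base axis. Payload 3.4 kg.
Tool frame: the origin (TCP) lies midway between the tips of the shut fingers; the grasp point (between the pads) lies 19 mm behind it; y points along the fingers, z is the direction in which the jaws open and shut, and the axes are right-handed (so a half turn about y gives the same grasp; the last joint's range is limited). The gripper opens to 85 mm and grips with 20 to 120 N. Pads are 22 mm wide; open, the fingers measure 114 mm over their backs; the gripper's body (76 mm by 85 mm) begins 54 mm behind the grasp point. The pads swing forward as they close: fully open they stand 13 mm farther back than shut.
Start: joints at [-1.222, 0.276, 1.505, -0, 1.361, -0.121], TCP at [260.312, -512.738, 231.328] pointing down, gripper open.
Joint ranges: [-2.89, 2.89], [-0.75, 2.08], [0.22, 2.7], [-1.18, 4.32], [0.11, 2.71], [-2.7, 2.7]. Speed limits (rad/s): [2.57, 2.57, 3.14, 3.14, 3.14, 3.14].

### API

Orientations are given as a rotation vector (axis times angle).
In Python, from workcell import r gives the robot as it stands.
- The arm moves only by the tool send_rows, never from a script. Its argument "motion" is a list of rows, each a list of 3 entries, a list of its own where there are three numbers: the shift along the tool's x, y, z in cm, then the turn, a rotation vector about the tool's x, y, z in degrees, then the closure in counts, from 0 (fully open) to 255 (shut). A call has 1 to 8 rows; each row is the pose to reach, as a shift and turn from the pose commanded when the call began, along the tool's axes at that moment; what a row does not reach only later rows make up. A row lasts 1/12 s, in which the tool goes at most 41.7 mm and 7.16 degrees, less where a joint would pass 70% of its speed; a pose out of reach is approached as far as the arm can. A call with a gripper value outside its range is refused whole. The fingers move at their own pace and stop on an object; "squeeze" is the grip in N (left out, the last holds). Time passes only in rows, so rows that repeat a pose let the fingers close. It gives the time, the measured TCP pose, the force and the opening at its end, in the units of the state.
- r.read_state(): the state, without advancing time (a new reading comes with each control period).
- r.get_image(name): name is "scene" or "top"; returns (picture, depth): 400x640x3 uint8, red, green, blue; 400x640 float32, mm along the optical axis (not along the pixel's ray), 0 where there is no reading.
- r.camera_params(name): a dict with "K" (3x3 intrinsics, pixels), "dist" ([k1, k2, p1, p2, k3] as OpenCV has them; the pictures are not rectified), "pose" (4x4, takes a point from camera to world coordinates). Camera axes: x right, y down, z forward; pixel columns grow to the right and rows downward; lengths in mm; the calibration is good to about 2 mm. A picture is of the moment at which its call begins. camera_params takes no time and is no camera call.
- r.close_job(): hands the job in, once; it reports no verdict.
The state is a dict: "time": time; "joint_pos": joint angles; "dq": joint speeds; "tau": joint torques, N m; "tcp_pos": TCP position; "ee_rot": TCP orientation; "ft_force": force on the tool from outside, world axes, zero at the start; "moment": the same for the moment, N m; "gripper_width": finger opening in mm.
Only numpy, scipy, OpenCV 4.12 (cv2) and the standard library are available. Lean on these libraries where they do the work, as an engineer would, in place of code of your own. Each camera call takes 0.05 s, during which the arm holds its last target. There are 200 camera calls.

## Working session

There is one attempt and no reset: what is moved stays moved. The work goes in short steps, Python scripts to look and compute and a tool call to move; the robot and the scene stay as the last step left them, time stands still between calls to the robot, and variables do not carry over. Pictures are saved under pics/ and viewed, about 8 in all and at most 12, crops included, and the job is handed in when it is done.

Besides the shell and the picture viewer there is one more tool, called after "Request:" as name(argument=value, ...) on one line, values as JSON. send_rows: Moves the arm, as the interface text tells. Its arguments: {"type":"object","properties":{"motion":{"type":"array"},"squeeze":{"type":"number"}},"required":["motion"]}

```bash
ls; mkdir -p pics
python3 - <<'E'
from workcell import r
import cv2,numpy as np
s=r.read_state();print({k:np.round(v,3) for k,v in s.items()})
for n in("scene","top"):
    im,d=r.get_image(n);cv2.imwrite(f"pics/{n}0.png",im[:,:,::-1]);np.savez(f"/tmp/{n}0.npz",im=im,d=d)
    p=r.camera_params(n);print(n,np.round(p["K"],1),p["dist"],np.round(p["pose"],3))
E
```

```text
pics
{'time': np.float64(0.0), 'joint_pos': array([-1.222,  0.277,  1.506, -0.   ,  1.361, -0.121]), 'dq': array([ 0.   , -0.002,  0.001, -0.001, -0.001, -0.   ]), 'tau': array([ 3.0000e-03, -4.1677e+01, -2.4580e+01, -0.0000e+00,  1.1000e-02,
        0.0000e+00]), 'tcp_pos': array([ 260.115, -512.201,  230.438]), 'ee_rot': array([-0.469,  1.962, -1.958]), 'ft_force': array([ 0.78 , -0.001,  0.236]), 'moment': array([ 0.071,  0.03 , -0.008]), 'gripper_width': np.float64(85.155)}
scene [[400.6   0.  319.4]
 [  0.  400.6 191.2]
 [  0.    0.    1. ]] [-0.04392162  0.          0.          0.          0.        ] [[ 1.520000e-01  6.850000e-01 -7.120000e-01  1.103465e+03]
 [ 9.880000e-01 -1.200000e-01  9.500000e-02 -9.332900e+01]
 [-2.000000e-02 -7.180000e-01 -6.960000e-01  6.335260e+02]
 [ 0.000000e+00  0.000000e+00  0.000000e+00  1.000000e+00]]
top [[511.8   0.  319.5]
 [  0.  511.8 196.8]
 [  0.    0.    1. ]] [-0.16275736  0.          0.          0.          0.        ] [[-2.500000e-02 -9.970000e-01  7.900000e-02  4.805660e+02]
 [-1.000000e+00  2.400000e-02 -6.000000e-03  1.171700e+01]
 [ 4.000000e-03 -7.900000e-02 -9.970000e-01  1.068124e+03]
 [ 0.000000e+00  0.000000e+00  0.000000e+00  1.000000e+00]]
```

View pics/top0.png

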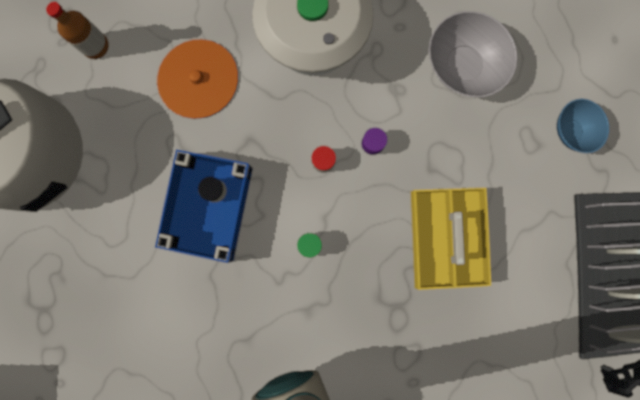

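View pics/scene0.png

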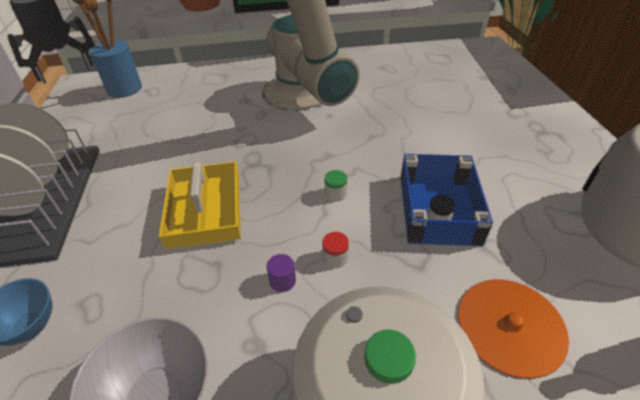

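The top view shows the blue tray at about (204,206), with the black-lidded jar in its upper half at (211,188), and the yellow tray at (452,238) with its bar at (458,238).

Things that could be taken for the red-lidded jar:
- red lid at top (323,158) / scene (336,243)
- purple jar at top (374,140) / scene (281,272)
- green jar at top (310,244)
- red bottle cap at top (54,9)

I choose (323,158).

```bash
cat > h.py <<'E'
import cv2,numpy as np
from workcell import r
def ray(n,uv,z):
    "pixels -> world points on plane z"
    p=r.camera_params(n);T=np.array(p["pose"]);K=np.array(p["K"]);D=np.array(p["dist"])
    u=cv2.undistortPoints(np.float64(uv).reshape(-1,1,2),K,D).reshape(-1,2)
    d=np.c_[u,np.ones(len(u))]@T[:3,:3].T;o=T[:3,3]
    return o+d*((z-o[2])/d[:,2])[:,None]
def proj(n,P):
    p=r.camera_params(n);T=np.linalg.inv(np.array(p["pose"]))
    return cv2.projectPoints(np.float64(P).reshape(-1,1,3),cv2.Rodrigues(T[:3,:3])[0],T[:3,3],np.array(p["K"]),np.array(p["dist"]))[0].reshape(-1,2)
def mask(im,lo,hi):
    return cv2.inRange(cv2.cvtColor(im,cv2.COLOR_RGB2HSV),np.array(lo),np.array(hi))
def blobs(m,amin=20):
    c,_=cv2.findContours(m,cv2.RETR_EXTERNAL,cv2.CHAIN_APPROX_NONE)
    return sorted([k for k in c if cv2.contourArea(k)>amin],key=cv2.contourArea,reverse=True)
def cen(c):
    M=cv2.moments(c);return np.array([M["m10"]/M["m00"],M["m01"]/M["m00"]])
E
cat > m.py <<'E'
from h import *
L={n:np.load(f"/tmp/{n}0.npz")["im"] for n in("top","scene")}
for n,im in L.items():
    hsv=cv2.cvtColor(im,cv2.COLOR_RGB2HSV)
    for nm,m in (("red",mask(im,(0,150,90),(5,255,255))|mask(im,(172,150,90),(180,255,255))),("green",mask(im,(50,100,60),(85,255,255))),):
        for c in blobs(m): print(n,nm,cv2.contourArea(c),cen(c).round(1),ray(n,[cen(c)],52).round(1)[0])
    m=mask(im,(100,120,25),(130,255,255))
    c=max(blobs(m),key=lambda c:cv2.contourArea(c) if not (n=="scene" and cen(c)[0]<350) else 0)
    h=cv2.convexHull(c);x,y,w,hh=cv2.boundingRect(h);print(n,"blue",x,y,w,hh)
    sm=np.zeros(m.shape,np.uint8);cv2.fillPoly(sm,[cv2.dilate(sm,None)*0+0 if 0 else h],255);sm=cv2.dilate(sm,np.ones((5,5)))
    wm=mask(im,(0,0,110),(180,70,255))&sm
    for c in blobs(wm,15): print("  white",cv2.contourArea(c),cen(c).round(1),cv2.minAreaRect(c)[0],ray(n,[cv2.minAreaRect(c)[0]],70).round(1)[0])
    m=mask(im,(20,110,60),(35,255,255));c=blobs(m)[0];h=cv2.convexHull(c);q=cv2.boxPoints(cv2.minAreaRect(h))
    ap=cv2.approxPolyDP(h,6,True).reshape(-1,2);print("yellow hull",ap.tolist(),q.round(1).tolist());print(ray(n,q,51).round(1))
    sm=np.zeros(m.shape,np.uint8);cv2.fillPoly(sm,[h],255)
    for c in blobs(mask(im,(0,0,120),(180,60,255))&sm,40):
        b=cv2.minAreaRect(c);print("  bar",b,ray(n,cv2.boxPoints(b),101).round(1).tolist())
t=cv2.resize(L["top"][130:275,145:345],None,fx=4,fy=4,interpolation=cv2.INTER_CUBIC);cv2.imwrite("pics/crop0.png",t[:,:,::-1])
E
python3 m.py
```

```text
top red 394.5 [323.3 157.9] [638.8  -3.6  52. ]
top red 117.0 [52.8  8.5] [995.3 588.7  52. ]
top green 466.0 [312.3   8.3] [958.3  11.3  52. ]
top green 389.0 [309.2 244.8] [466.   28.6  52. ]
top blue 159 153 90 108
  white 243.0 [174.5 211.8] (181.06317138671875, 216.83462524414062) [526.4 279.9  70. ]
  white 57.0 [219.4 250.4] (221.19996643066406, 252.59999084472656) [454.7 200.6  70. ]
  white 56.5 [235.9 170.9] (238.0, 169.0) [618.3 165.3  70. ]
  white 16.0 [197.4 152.1] (196.5, 152.0) [654.7 248.4  70. ]
yellow hull [[485, 188], [490, 284], [416, 288], [411, 192]] [[410.20001220703125, 190.1999969482422], [486.70001220703125, 186.6999969482422], [491.20001220703125, 285.79998779296875], [414.70001220703125, 289.29998779296875]]
[[ 569.8 -176.6   51. ]
 [ 573.2 -334.9   51. ]
 [ 372.4 -336.    51. ]
 [ 371.8 -179.    51. ]]
  bar ((456.82489013671875, 237.98489379882812), (52.083229064941406, 11.77796459197998), 87.33700561523438) [[521.2, -242.3, 101.0], [521.7, -265.4, 101.0], [422.1, -266.3, 101.0], [421.9, -243.3, 101.0]]
scene red 410.5 [335.2 243. ] [648.4  -6.   52. ]

[... 292 characters left out ...]
312.8  70. ]
  white 56.5 [420.8 212.2] (420.1500244140625, 212.9499969482422) [618.5 163.9  70. ]
  white 49.0 [480.  214.6] (481.5, 216.0) [646.1 275.8  70. ]
yellow hull [[235, 161], [240, 237], [165, 248], [159, 230], [170, 169]] [[150.8000030517578, 171.1999969482422], [236.60000610351562, 160.39999389648438], [246.3000030517578, 238.6999969482422], [160.60000610351562, 249.39999389648438]]
[[ 377.2 -378.3   51. ]
 [ 374.  -185.5   51. ]
 [ 609.9 -168.2   51. ]
 [ 609.3 -326.8   51. ]]
  bar ((197.20675659179688, 181.8292236328125), (11.377091407775879, 34.03646469116211), 5.440331935882568) [[534.6, -266.4, 101.0], [433.2, -267.7, 101.0], [441.0, -243.9, 101.0], [541.3, -244.6, 101.0]]
```

View pics/crop0.png

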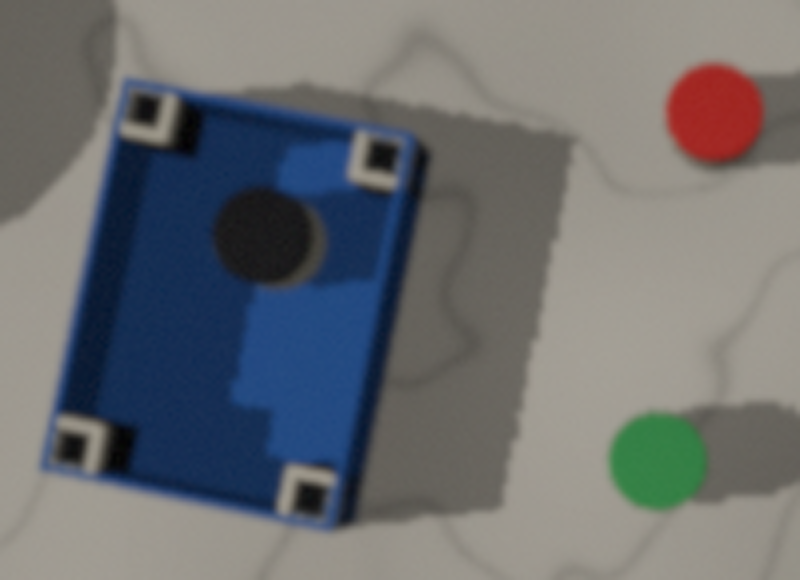

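The crop confirms the red-lidded jar at crop (715,113), which is top (323,158). The four black sockets are clear. Next I measure the sockets precisely.

```bash
cat > sock.py <<'E'
from h import *
def sockets(im,guess=((182,157),(240,169),(164,241),(222,254)),k=8):
    g=im.max(2).astype(np.uint8);P=[]
    for x,y in guess:
        x0,y0=x-9,y-9;w=cv2.resize(g[y0:y0+19,x0:x0+19],None,fx=8,fy=8,interpolation=cv2.INTER_CUBIC)
        m=(w<70).astype(np.uint8)*255
        cs=blobs(m,100);c=min(cs,key=lambda c:np.hypot(*(cen(c)-76)))
        P.append((cen(c)+.5)/8-.5+[x0,y0]);print(cv2.contourArea(c)/64,P[-1].round(2))
    return np.array(P)
def fit(W,M):
    a,b=W-W.mean(0),M-M.mean(0)
    th=np.arctan2((b[:,0]*a[:,1]-b[:,1]*a[:,0]).sum(),(a*b).sum());R=np.array([[np.cos(th),-np.sin(th)],[np.sin(th),np.cos(th)]])
    return W.mean(0)-R@M.mean(0),np.degrees(th),(W-M@R.T-(W.mean(0)-R@M.mean(0)))
if __name__=="__main__":
    im=np.load("/tmp/top0.npz")["im"]
    P=sockets(im)
    # image up = +x world ; black jar half = +x of tray ; order UL,UR,LL,LR
    M=np.array([[86,61],[86,-61],[-86,61],[-86,-61]])
    W=ray("top",P,63)[:,:2];t,th,e=fit(W,M);print(W.round(1),t.round(1),th,e.round(1))
    y=np.radians(th);print("drop",t+[-45*np.cos(y),-45*np.sin(y)])
    cb=[c for c in blobs(mask(im,(0,0,0),(180,255,60))) if np.hypot(*(cen(c)-[211,188]))<8]
    for c in cb: print("black",cv2.contourArea(c),ray("top",[cen(c)],56))
    from scipy.spatial.transform import Rotation as R
    print(R.from_rotvec(r.read_state()["ee_rot"]).as_matrix().round(3))
E
python3 sock.py
```

```text
40.375 [180.72 156.76]
42.96875 [240.18 168.53]
41.0546875 [162.37 241.67]
46.2265625 [222.11 254.37]
[[647.3 282.4]
 [620.1 162. ]
 [478.1 320.4]
 [451.  200.2]] [549.1 241.2] -12.697878487140471 [[ 0.9  0.5]
 [ 0.5 -0.8]
 [-0.6  0.7]
 [-0.8 -0.4]]
drop [505.20147996 251.13602507]
black 459.5 [[582.24915303 223.41937094  56.        ]]
[[-0.892 -0.001  0.453]
 [-0.453  0.002 -0.892]
 [-0.    -1.    -0.002]]
```

```bash
cat > plan.py <<'E'
import sys,numpy as np
from scipy.spatial.transform import Rotation as R
from workcell import r
s=r.read_state();A=R.from_rotvec(s["ee_rot"]).as_matrix()
print("t",round(float(s["time"]),2),"tcp",s["tcp_pos"].round(1),"jaw",np.degrees(np.arctan2(A[1,2],A[0,2])).round(2),"F",s["ft_force"].round(1),"w",round(float(s["gripper_width"]),1),"q",s["joint_pos"].round(2))
for a in sys.argv[1:]:
    x,y,z,j=map(float,a.split(","));j=np.radians(j)
    zt=np.array([np.cos(j),np.sin(j),0]);yt=np.array([0,0,-1.]);B=np.c_[np.cross(yt,zt),yt,zt]
    print(a,"shift cm",(A.T@(np.array([x,y,z])-s["tcp_pos"])/10).round(2),"turn deg",np.degrees(R.from_matrix(A.T@B).as_rotvec()).round(1))
E
python3 plan.py 450,-258,200,-82.7 639.8,-3.6,130,-102.7
```

```text
t 0.1 tcp [ 260.1 -512.2  230.5] jaw -63.08 F [ 0.5  0.2 -0.2] w 85.5 q [-1.22  0.28  1.51 -0.    1.36 -0.12]
450,-258,200,-82.7 shift cm [-28.44   3.08 -14.07] turn deg [ 0.1 19.6  0. ]
639.8,-3.6,130,-102.7 shift cm [-56.88  10.11 -28.15] turn deg [ 0.1 39.6  0. ]
```

Request:
send_rows(motion=[[[-3.5,0.6,-1.7],[0,2.5,0],0],[[-7,1.2,-3.5],[0,5,0],0],[[-10.5,1.9,-5.2],[0,7.5,0],0],[[-14,2.5,-7],[0,10,0],0],[[-17.5,3.1,-8.7],[0,12.5,0],0],[[-21,3.7,-10.4],[0,15,0],0],[[-24.6,4.3,-12.1],[0,17.5,0],0],[[-28.1,5,-13.9],[0,20,0],0]])

```text
time: 0.77
tcp_pos: [448.8, -259.9, 181.0]
ee_rot: [-0.128, 2.16, -2.161]
ft_force: [0.9, -0.6, -0.4]
gripper_width: 85.3
```

```bash
python3 plan.py  639.8,-3.6,130,-102.7
```

```text
t 0.77 tcp [ 448.8 -259.9  181. ] jaw -83.22 F [ 0.9 -0.6 -0.4] w 85.3 q [-0.66  0.23  1.71  0.    1.21  0.79]
639.8,-3.6,130,-102.7 shift cm [-21.99   5.1  -23.2 ] turn deg [-0.  19.5 -0. ]
```

Request:
send_rows(motion=[[[-2.8,0.6,-3],[0,2.8,0],0],[[-5.6,1.3,-6],[0,5.6,0],0],[[-8.4,1.9,-9],[0,8.4,0],0],[[-11.3,2.6,-12],[0,11.2,0],0],[[-14.2,3.3,-15],[0,14,0],0],[[-17,4,-18],[0,16.8,0],0],[[-19.8,4.6,-21],[0,19.5,0],0],[[-22,5.1,-23.2],[0,19.5,0],0]])

```text
time: 1.43
tcp_pos: [639.4, -1.7, 129.2]
ee_rot: [-0.231, -2.106, 2.104]
ft_force: [0.5, -1.7, 0.0]
gripper_width: 85.5
```

```bash
python3 plan.py  639.8,-3.6,6,-102.7
```

```text
t 1.43 tcp [639.4  -1.7 129.2] jaw -102.6 F [ 0.5 -1.7  0. ] w 85.5 q [-0.11  0.44  1.51  0.    1.19  1.68]
639.8,-3.6,6,-102.7 shift cm [-0.09 12.32  0.19] turn deg [0.  0.1 0.1]
```

Request:
send_rows(motion=[[[-0.05,2,0.1],[0,0,0],0],[[-0.1,4,0.2],[0,0,0],0],[[-0.1,6.2,0.2],[0,0,0],0],[[-0.1,8.4,0.2],[0,0,0],0],[[-0.1,10.4,0.2],[0,0,0],0],[[-0.1,11.6,0.2],[0,0,0],0],[[-0.1,12.2,0.2],[0,0,0],0],[[-0.1,12.2,0.2],[0,0,0],60]], squeeze=40)

```text
time: 2.1
tcp_pos: [637.9, -6.9, 6.8]
ee_rot: [-0.229, -2.104, 2.104]
ft_force: [-0.5, 0.1, -0.4]
gripper_width: 75.2
```

Request:
send_rows(motion=[[[0,0,0],[0,0,0],255],[[0,0,0],[0,0,0],255],[[0,0,0],[0,0,0],255],[[0,0,0],[0,0,0],255],[[0,0,0],[0,0,0],255],[[0,0,0],[0,0,0],255],[[0,0,0],[0,0,0],255],[[0,0,0],[0,0,0],255]])

```text
time: 2.77
tcp_pos: [640.2, -7.1, 9.9]
ee_rot: [-0.236, -2.107, 2.107]
ft_force: [-0.1, 0.3, 5.9]
gripper_width: 49.3
```

```bash
python3 plan.py 639.8,-3.6,130,-102.7
```

```text
t 2.77 tcp [640.2  -7.1   9.9] jaw -102.58 F [-0.1  0.3  5.9] w 49.3 q [-0.12  0.55  1.65  0.    0.93  1.67]
639.8,-3.6,130,-102.7 shift cm [  0.08 -12.01  -0.33] turn deg [ 0.   0.1 -0.2]
```

Request:
send_rows(motion=[[[0,-1,0],[0,0,0],255],[[0,-3,0],[0,0,0],255],[[0,-6,0],[0,0,0],255],[[0,-9,0],[0,0,0],255],[[0,-11,0],[0,0,0],255],[[0,-12,0],[0,0,0],255],[[0,-12,0],[0,0,0],255],[[0,-12,0],[0,0,0],255]])

```text
time: 3.43
tcp_pos: [638.3, -6.9, 127.9]
ee_rot: [-0.231, -2.105, 2.105]
ft_force: [-0.9, 0.9, -1.8]
gripper_width: 49.1
```

```bash
python3 plan.py
python3 - <<'E'
from h import *
im,d=r.get_image("scene");cv2.imwrite("pics/lift.png",cv2.resize(im[80:330,150:520],None,fx=2,fy=2)[:,:,::-1])
E
python3 plan.py 505.2,251.1,130,-102.7
```

```text
t 3.43 tcp [638.3  -6.9 127.9] jaw -102.58 F [-0.9  0.9 -1.8] w 49.1 q [-0.12  0.44  1.52 -0.    1.19  1.67]
t 3.48 tcp [637.7  -6.9 126.9] jaw -102.59 F [ 0.3 -0.1 -0.9] w 49.1 q [-0.12  0.44  1.52 -0.    1.19  1.67]
505.2,251.1,130,-102.7 shift cm [ 18.55  -0.27 -22.29] turn deg [-0.   0.1  0.2]
```

View pics/lift.png

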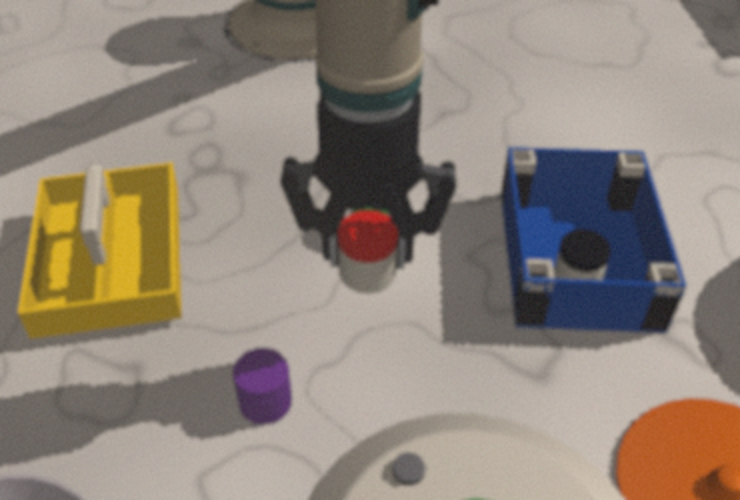

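The scene crop shows the red jar held at (367,250) in the crop, with the blue tray at right and the green jar hidden behind the gripper. Next I carry it over the tray.

Request:
send_rows(motion=[[[1.6,0,-2],[0,0,0],255],[[4.4,0,-5.3],[0,0,0],255],[[7.2,0,-8.6],[0,0,0],255],[[10,0,-12],[0,0,0],255],[[12.8,0,-15.3],[0,0,0],255],[[15.6,0,-18.7],[0,0,0],255],[[17.7,0,-21.3],[0,0,0],255],[[18.5,0,-22.3],[0,0,0],255]])

```text
time: 4.15
tcp_pos: [502.2, 254.8, 126.1]
ee_rot: [-0.222, -2.104, 2.104]
ft_force: [0.4, -0.8, -1.0]
gripper_width: 49.3
```

Request:
send_rows(motion=[[[0,0,0],[0,0,0],255],[[0,0,0],[0,0,0],255],[[0,0,0],[0,0,0],255]])

```text
time: 4.4
tcp_pos: [507.0, 249.9, 127.2]
ee_rot: [-0.231, -2.103, 2.107]
ft_force: [0.2, -0.3, -1.0]
gripper_width: 49.2
```

```bash
python3 - <<'E'
from h import *
im,d=r.get_image("top");cv2.imwrite("pics/over.png",cv2.resize(im[110:290,100:300],None,fx=3,fy=3)[:,:,::-1])
m=mask(im,(0,150,60),(6,255,255))|mask(im,(172,150,60),(180,255,255))
for c in blobs(m): print(cen(c))
E
python3 plan.py 505.2,251.1,130,-102.7  505.2,251.1,15,-102.7
```

```text
[54.0781759   9.49728556]
t 4.45 tcp [507.4 249.7 127.4] jaw -102.65 F [-1.4 -0.2 -1.8] w 49.3 q [ 0.33  0.34  1.68 -0.    1.12  2.13]
505.2,251.1,130,-102.7 shift cm [ 0.24 -0.26 -0.09] turn deg [-0.1  0.1  0. ]
505.2,251.1,15,-102.7 shift cm [ 0.24 11.24 -0.11] turn deg [-0.1  0.1  0. ]
```

View pics/over.png

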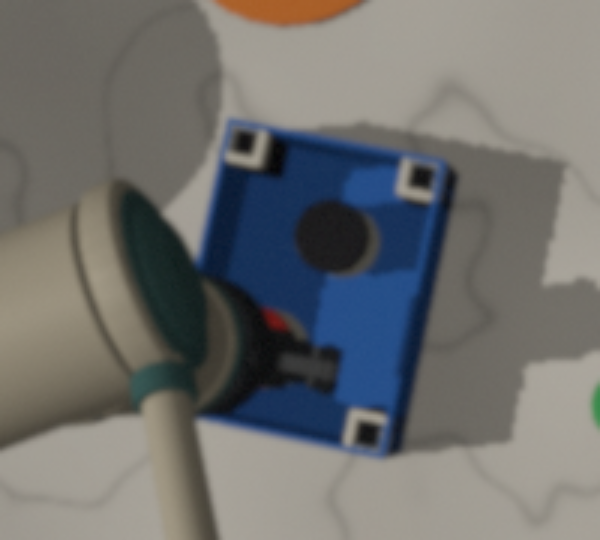

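The red lid shows at (275,320) in the crop, over the tray's free half and clear of the posts and the black lid at (330,237). Lowering.

Request:
send_rows(motion=[[[0.1,2,-0.1],[0,0,0],255],[[0.2,4.5,-0.1],[0,0,0],255],[[0.2,7,-0.1],[0,0,0],255],[[0.2,9,-0.1],[0,0,0],255],[[0.2,10.2,-0.1],[0,0,0],255],[[0.2,10.8,-0.1],[0,0,0],255],[[0.2,11.1,-0.1],[0,0,0],255],[[0.2,11.3,-0.1],[0,0,0],255]])

```text
time: 5.12
tcp_pos: [506.1, 251.6, 15.2]
ee_rot: [-0.234, -2.105, 2.105]
ft_force: [0.1, -0.1, -0.7]
gripper_width: 49.2
```

Request:
send_rows(motion=[[[0,0,0],[0,0,0],255],[[0,0,0],[0,0,0],255],[[0,0,0],[0,0,0],255]])

```text
time: 5.37
tcp_pos: [505.9, 252.5, 16.1]
ee_rot: [-0.234, -2.107, 2.105]
ft_force: [1.3, -0.8, -1.9]
gripper_width: 49.0
```

Request:
send_rows(motion=[[[0,0.1,0],[0,0,0],255],[[0,0.2,0],[0,0,0],255],[[0,0.25,0],[0,0,0],255],[[0,0.25,0],[0,0,0],255],[[0,0.25,0],[0,0,0],255]])

```text
time: 5.78
tcp_pos: [505.6, 252.6, 13.9]
ee_rot: [-0.233, -2.107, 2.106]
ft_force: [-0.3, -0.7, 4.9]
gripper_width: 49.2
```

Request:
send_rows(motion=[[[0,0,0],[0,0,0],40],[[0,0,0],[0,0,0],40],[[0,0,0],[0,0,0],40],[[0,0,0],[0,0,0],40],[[0,0,0],[0,0,0],40],[[0,-0.5,0],[0,0,0],40],[[0,-2,0],[0,0,0],40],[[0,-4,0],[0,0,0],40]])

```text
time: 6.45
tcp_pos: [503.9, 251.9, 51.9]
ee_rot: [-0.228, -2.102, 2.106]
ft_force: [-0.8, -0.2, -0.1]
gripper_width: 72.2
```

Request:
send_rows(motion=[[[0,-3.5,0],[0,0,0],40],[[0,-7,0],[0,0,0],40],[[0,-11,0],[0,0,0],40],[[0,-14,0],[0,0,0],40],[[0,-15,0],[0,0,0],40]])

```text
time: 6.87
tcp_pos: [507.7, 253.3, 208.7]
ee_rot: [-0.242, -2.114, 2.105]
ft_force: [0.3, 0.5, 0.9]
gripper_width: 71.9
```

```bash
python3 plan.py 490,0,190,-96 471.7,-257.5,180,-89.4
```

```text
t 6.87 tcp [507.7 253.3 208.7] jaw -102.58 F [0.3 0.5 0.9] w 71.9 q [ 0.34  0.27  1.57 -0.    1.29  2.13]
490,0,190,-96 shift cm [-3.77  1.77 25.12] turn deg [ 0.3 -6.6 -0.5]
471.7,-257.5,180,-89.4 shift cm [-7.58  2.67 50.66] turn deg [  0.2 -13.2  -0.5]
```

Request:
send_rows(motion=[[[-0.3,0,2],[0,-0.8,0],40],[[-0.8,0.2,5.5],[0,-1.6,0],40],[[-1.3,0.5,9],[0,-2.4,0],40],[[-1.9,0.8,12.5],[0,-3.3,0],40],[[-2.4,1,16],[0,-4.1,0],40],[[-2.9,1.2,19.5],[0,-5,0],40],[[-3.4,1.4,23],[0,-5.8,0],40],[[-4,1.7,26.5],[0,-6.6,0],40]])

```text
time: 7.53
tcp_pos: [485.5, -16.4, 185.4]
ee_rot: [-0.111, -2.168, 2.168]
ft_force: [0.6, -0.3, 0.4]
gripper_width: 71.9
```

```bash
python3 plan.py 471.7,-257.5,150,-89.4
python3 - <<'E'
from h import *
im,d=r.get_image("top");cv2.imwrite("pics/jarin.png",cv2.resize(im[130:280,140:340],None,fx=4,fy=4,interpolation=cv2.INTER_CUBIC)[:,:,::-1])
np.savez("/tmp/top1.npz",im=im)
from sock import *
P=sockets(im);M=np.array([[86,61],[86,-61],[-86,61],[-86,-61]])
t,th,e=fit(ray("top",P,63)[:,:2],M);print(t,th,e.round(1))
m=mask(im,(0,150,60),(6,255,255))|mask(im,(172,150,60),(180,255,255))
a=np.radians(th);Ro=np.array([[np.cos(a),-np.sin(a)],[np.sin(a),np.cos(a)]])
for c in blobs(m): print("red",cen(c),(ray("top",[cen(c)],56)[0,:2]-t)@Ro)
E
```

```text
t 7.53 tcp [485.5 -16.4 185.4] jaw -95.93 F [ 0.6 -0.3  0.4] w 71.9 q [-0.18  0.17  1.76 -0.    1.21  1.5 ]
471.7,-257.5,150,-89.4 shift cm [-1.12  3.54 24.13] turn deg [ 0.  -6.5  0. ]
38.5625 [180.75 156.77]
41.34375 [240.19 168.53]
39.375 [162.37 241.67]
44.4765625 [222.11 254.34]
[549.10893074 241.22021648] -12.702335135034623 [[ 0.8  0.5]
 [ 0.5 -0.8]
 [-0.6  0.7]
 [-0.7 -0.4]]
red [196.77579807 227.55345212] [-45.40533832   0.65156586]
red [54.04262295  9.49398907] [355.44679059 430.58912153]
```

View pics/jarin.png

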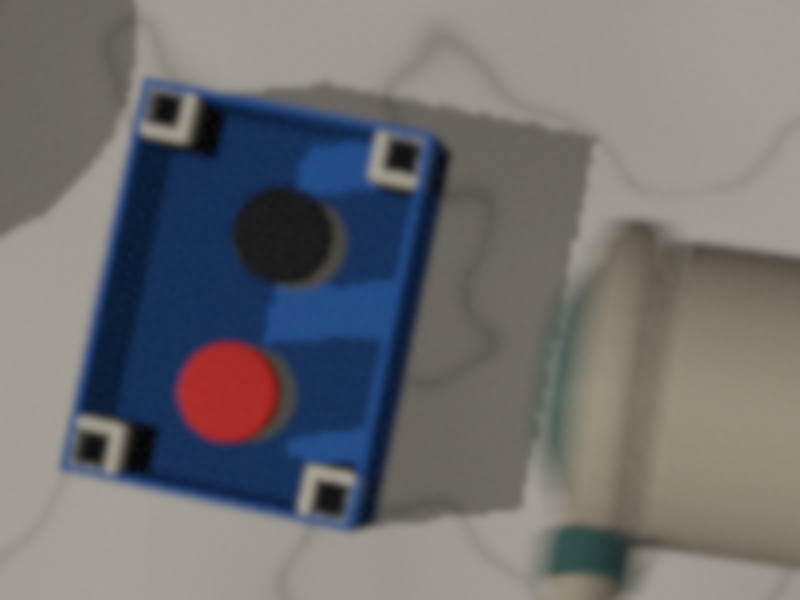

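The red jar stands upright in the tray at (227,392) in the crop, local (-45,+1) mm. The black jar at (283,236) and the tray are undisturbed. Next is the grip bar.

Request:
send_rows(motion=[[[-0.2,0.5,3.5],[0,-1,0],40],[[-0.4,1,7],[0,-2,0],40],[[-0.5,1.5,10.5],[0,-3,0],40],[[-0.7,2,14],[0,-4,0],40],[[-0.8,2.5,17.5],[0,-5,0],40],[[-1,3,21],[0,-6,0],40],[[-1.1,3.5,23.5],[0,-6.5,0],40],[[-1.1,3.5,24.1],[0,-6.5,0],40]])

```text
time: 8.25
tcp_pos: [471.6, -259.4, 149.3]
ee_rot: [-0.008, 2.218, -2.22]
ft_force: [-0.2, 0.2, 0.2]
gripper_width: 71.9
```

Request:
send_rows(motion=[[[0,0,0],[0,0,0],40],[[0,0,0],[0,0,0],40]])

```text
time: 8.42
tcp_pos: [472.0, -254.8, 150.4]
ee_rot: [-0.01, 2.22, -2.216]
ft_force: [0.0, 0.5, 0.2]
gripper_width: 72.0
```

```bash
python3 plan.py 471.7,-257.5,70,-89.4
```

```text
t 8.42 tcp [ 472.  -254.8  150.4] jaw -89.54 F [0.  0.5 0.2] w 72.0 q [-0.63  0.28  1.71  0.    1.15  0.94]
471.7,-257.5,70,-89.4 shift cm [0.02 8.04 0.28] turn deg [ 0.1 -0.1  0.1]
```

Request:
send_rows(motion=[[[0,1.5,0.1],[0,0,0],40],[[0,3,0.2],[0,0,0],40],[[0,4.5,0.2],[0,0,0],40],[[0,6,0.2],[0,0,0],40],[[0,7.2,0.2],[0,0,0],40],[[0,7.8,0.2],[0,0,0],40],[[0,8,0.2],[0,0,0],40],[[0,8,0.2],[0,0,0],40]], squeeze=80)

```text
time: 9.08
tcp_pos: [472.5, -256.6, 70.9]
ee_rot: [-0.012, 2.217, -2.216]
ft_force: [-0.7, 0.5, 0.5]
gripper_width: 71.9
```

Request:
send_rows(motion=[[[0,0,0],[0,0,0],120],[[0,0,0],[0,0,0],160],[[0,0,0],[0,0,0],255],[[0,0,0],[0,0,0],255],[[0,0,0],[0,0,0],255],[[0,0,0],[0,0,0],255],[[0,0,0],[0,0,0],255],[[0,0,0],[0,0,0],255]])

```text
time: 9.75
tcp_pos: [472.8, -258.5, 71.5]
ee_rot: [-0.009, 2.215, -2.218]
ft_force: [-1.1, -1.5, 5.7]
gripper_width: 15.0
```

Request:
send_rows(motion=[[[0,0,0],[0,0,0],255],[[0,0,0],[0,0,0],255],[[0,0,0],[0,0,0],255]])

```text
time: 10.0
tcp_pos: [472.8, -258.5, 71.5]
ee_rot: [-0.009, 2.215, -2.218]
ft_force: [-0.7, -2.2, 5.3]
gripper_width: 14.9
```

```bash
python3 plan.py
```

```text
t 10.0 tcp [ 472.8 -258.5   71.5] jaw -89.48 F [-0.7 -2.2  5.3] w 14.9 q [-0.63  0.36  1.82 -0.    0.96  0.93]
```

Request:
send_rows(motion=[[[0,-0.4,0],[0,0,0],255],[[0,-1.2,0],[0,0,0],255],[[0,-2.5,0],[0,0,0],255],[[0,-4.5,0],[0,0,0],255],[[0,-7,0],[0,0,0],255],[[0,-9.5,0],[0,0,0],255],[[0,-12,0],[0,0,0],255],[[0,-14,0],[0,0,0],255]])

```text
time: 10.67
tcp_pos: [472.2, -257.2, 212.4]
ee_rot: [-0.01, 2.217, -2.216]
ft_force: [0.0, -0.2, -3.7]
gripper_width: 14.8
```

Request:
send_rows(motion=[[[0,0,0],[0,0,0],255],[[0,0,0],[0,0,0],255],[[0,0,0],[0,0,0],255]])

```text
time: 10.92
tcp_pos: [471.3, -256.8, 209.2]
ee_rot: [-0.013, 2.221, -2.216]
ft_force: [-0.8, 0.8, -4.7]
gripper_width: 14.8
```

```bash
python3 plan.py 550.1,241.2,215,-102.7
python3 - <<'E'
from h import *
for n in("scene","top"):
    im,d=r.get_image(n);np.savez(f"/tmp/{n}2.npz",im=im,d=d)
    if n=="scene":cv2.imwrite("pics/liftt.png",cv2.resize(im[60:310,100:470],None,fx=2,fy=2)[:,:,::-1])
E
```

```text
t 10.92 tcp [ 471.3 -256.8  209.2] jaw -89.48 F [-0.8  0.8 -4.7] w 14.8 q [-0.63  0.23  1.62  0.    1.29  0.93]
550.1,241.2,215,-102.7 shift cm [ -8.33  -0.5  -49.73] turn deg [ 0.1 13.2  0.2]
```

View pics/liftt.png

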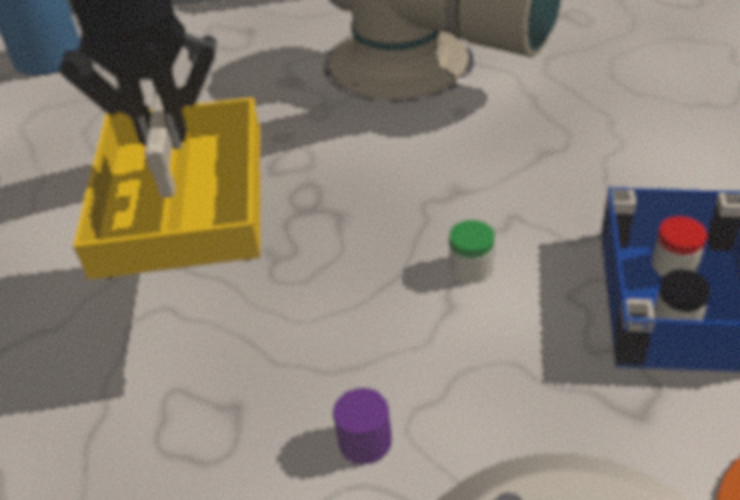

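The yellow tray hangs level at (170,185) in the crop. Both jars stand in the blue tray and the green jar at (472,250) is untouched. Now carrying it over.

Request:
send_rows(motion=[[[-0.2,-0.1,-1],[0,0.5,0],255],[[-0.5,-0.2,-3],[0,1,0],255],[[-1,-0.3,-6],[0,2,0],255],[[-1.6,-0.5,-9.5],[0,3,0],255],[[-2.2,-0.5,-13],[0,4,0],255],[[-2.8,-0.5,-16.5],[0,5,0],255],[[-3.4,-0.5,-20],[0,6,0],255],[[-4,-0.5,-23.5],[0,7,0],255]])

```text
time: 11.68
tcp_pos: [509.3, -20.6, 214.2]
ee_rot: [-0.12, -2.161, 2.161]
ft_force: [0.3, -0.8, -2.4]
gripper_width: 14.6
```

```bash
python3 plan.py 550.1,241.2,210,-102.7
```

```text
t 11.68 tcp [509.3 -20.6 214.2] jaw -96.55 F [ 0.3 -0.8 -2.4] w 14.6 q [-0.18  0.19  1.67 -0.    1.29  1.51]
550.1,241.2,210,-102.7 shift cm [ -1.06   0.42 -26.48] turn deg [-0.   6.2  0.2]
```

Request:
send_rows(motion=[[[-0.1,0,-3.5],[0,1,0],255],[[-0.3,0.1,-7.5],[0,2,0],255],[[-0.5,0.2,-11.5],[0,3,0],255],[[-0.7,0.3,-15.5],[0,4,0],255],[[-0.8,0.4,-19.5],[0,5,0],255],[[-0.9,0.4,-23],[0,6,0],255],[[-1,0.4,-25.5],[0,6.2,0],255],[[-1,0.4,-26.4],[0,6.2,0],255]])

```text
time: 12.35
tcp_pos: [549.6, 242.9, 209.6]
ee_rot: [-0.228, -2.106, 2.103]
ft_force: [0.5, 0.1, -4.1]
gripper_width: 14.7
```

Request:
send_rows(motion=[[[0,0,0],[0,0,0],255],[[0,0,0],[0,0,0],255],[[0,0,0],[0,0,0],255],[[0,0,0],[0,0,0],255],[[0,0,0],[0,0,0],255],[[0,0,0],[0,0,0],255]])

```text
time: 12.85
tcp_pos: [550.1, 237.6, 212.0]
ee_rot: [-0.236, -2.103, 2.104]
ft_force: [-0.1, -0.1, -3.3]
gripper_width: 15.0
```

```bash
python3 plan.py 550.1,241.2,155,-102.7
python3 - <<'E'
from h import *
# check the tray's centre along its x from the earlier lifted top view: rim at z=TCP-20.5
im=np.load("/tmp/top2.npz")["im"]
c=blobs(mask(im,(20,110,60),(35,255,255)))[0];h=cv2.convexHull(c)
z=209.2-20.5;W=ray("top",h.reshape(-1,2),z)[:,:2];print("x range",W[:,0].min(),W[:,0].max(),W[:,0].mean(),"y",W[:,1].min(),W[:,1].max())
q=cv2.boxPoints(cv2.minAreaRect(h));print(ray("top",q,z).round(1))
E
```

```text
t 12.85 tcp [550.1 237.6 212. ] jaw -102.77 F [-0.1 -0.1 -3.3] w 15.0 q [ 0.29  0.32  1.48 -0.    1.33  2.09]
550.1,241.2,155,-102.7 shift cm [ 0.08  5.7  -0.35] turn deg [-0.  -0.1 -0. ]
x range 370.76082787647096 570.3473450338394 477.4098888463952 y -330.5874387583004 -172.62420215518216
[[ 568.5 -172.5  188.7]
 [ 572.  -331.1  188.7]
 [ 370.3 -331.6  188.7]
 [ 370.7 -174.4  188.7]]
```

Request:
send_rows(motion=[[[0,1,-0.1],[0,0,0],255],[[0,2,-0.2],[0,0,0],255],[[0,3.2,-0.3],[0,0,0],255],[[0,4.4,-0.35],[0,0,0],255],[[0,5.4,-0.35],[0,0,0],255],[[0,6,-0.35],[0,0,0],255],[[0,6.2,-0.35],[0,0,0],255],[[0,6.2,-0.35],[0,0,0],255]])

```text
time: 13.52
tcp_pos: [550.4, 242.0, 148.9]
ee_rot: [-0.232, -2.103, 2.105]
ft_force: [-0.2, -0.8, -2.4]
gripper_width: 15.1
```

Request:
send_rows(motion=[[[0,0,0],[0,0,0],255],[[0,0,0],[0,0,0],255],[[0,0,0],[0,0,0],255],[[0,0,0],[0,0,0],255],[[0,0,0],[0,0,0],255],[[0,0,0],[0,0,0],255]])

```text
time: 14.02
tcp_pos: [550.9, 242.2, 150.1]
ee_rot: [-0.234, -2.105, 2.105]
ft_force: [-0.4, -0.3, -3.4]
gripper_width: 15.1
```

```bash
python3 - <<'E'
from h import *
for i in range(5):
    im,d=r.get_image("scene");s=r.read_state();print(s["tcp_pos"].round(1),s["ft_force"].round(1))
cv2.imwrite("pics/hover.png",cv2.resize(im[110:260,380:520],None,fx=4,fy=4,interpolation=cv2.INTER_CUBIC)[:,:,::-1])
E
python3 plan.py 550,241,150,-102.7
```

```text
[550.8 242.2 150. ] [-0.3 -0.3 -4.2]
[550.8 242.2 149.9] [-0.5 -0.1 -3.3]
[550.8 242.2 149.8] [-0.5  0.3 -3.5]
[550.8 242.2 149.8] [-0.5  0.8 -3.8]
[550.8 242.2 149.7] [ 0.1  0.4 -3.4]
t 14.27 tcp [550.8 242.2 149.7] jaw -102.68 F [ 0.1  0.4 -3.4] w 14.9 q [ 0.3   0.37  1.57 -0.    1.2   2.09]
550,241,150,-102.7 shift cm [ 0.05 -0.03  0.13] turn deg [-0.  0.  0.]
```

View pics/hover.png

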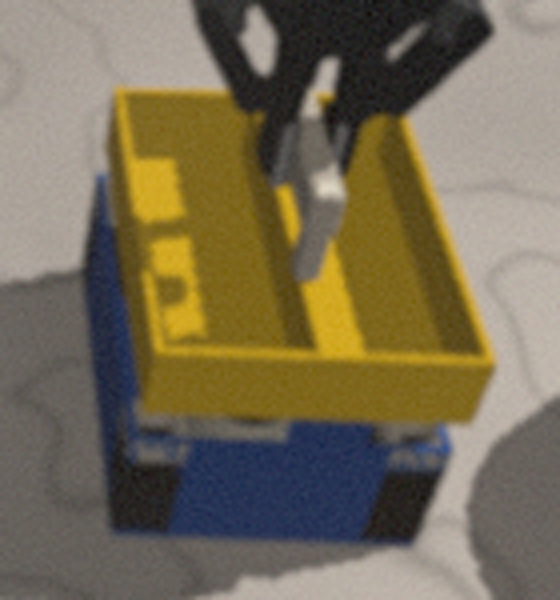

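The yellow tray hovers aligned over the blue tray's white post tops, at (160,445) and (415,455) in the crop. I apply a 1 mm correction and lower slowly.

Request:
send_rows(motion=[[[0.05,0,0.1],[0,0,0],255],[[0.05,0.2,0.1],[0,0,0],255],[[0.05,0.4,0.1],[0,0,0],255],[[0.05,0.6,0.1],[0,0,0],255],[[0.05,0.8,0.1],[0,0,0],255],[[0.05,1,0.1],[0,0,0],255],[[0.05,1.1,0.1],[0,0,0],255],[[0.05,1.1,0.1],[0,0,0],255]])

```text
time: 14.93
tcp_pos: [549.9, 241.2, 138.4]
ee_rot: [-0.233, -2.104, 2.104]
ft_force: [-0.3, -0.8, -3.0]
gripper_width: 15.0
```

Request:
send_rows(motion=[[[0,0.1,0],[0,0,0],255],[[0,0.2,0],[0,0,0],255],[[0,0.3,0],[0,0,0],255],[[0,0.4,0],[0,0,0],255],[[0,0.4,0],[0,0,0],255],[[0,0.4,0],[0,0,0],255]])

```text
time: 15.43
tcp_pos: [550.0, 241.3, 134.7]
ee_rot: [-0.234, -2.104, 2.105]
ft_force: [0.4, -0.0, -2.9]
gripper_width: 15.0
```

Request:
send_rows(motion=[[[0,0.1,0],[0,0,0],255],[[0,0.2,0],[0,0,0],255],[[0,0.3,0],[0,0,0],255],[[0,0.4,0],[0,0,0],255],[[0,0.45,0],[0,0,0],255],[[0,0.45,0],[0,0,0],255],[[0,0.45,0],[0,0,0],255]])

```text
time: 16.02
tcp_pos: [550.0, 241.3, 130.5]
ee_rot: [-0.234, -2.104, 2.105]
ft_force: [-1.2, -0.2, -1.3]
gripper_width: 14.9
```

Request:
send_rows(motion=[[[0,0.1,0],[0,0,0],255],[[0,0.2,0],[0,0,0],255],[[0,0.3,0],[0,0,0],255],[[0,0.3,0],[0,0,0],255],[[0,0.3,0],[0,0,0],255]])

```text
time: 16.43
tcp_pos: [550.0, 241.3, 130.5]
ee_rot: [-0.236, -2.106, 2.105]
ft_force: [-5.7, -2.2, 14.7]
gripper_width: 14.8
```

```bash
python3 plan.py
python3 - <<'E'
from h import *
im,d=r.get_image("scene")
cv2.imwrite("pics/seat.png",cv2.resize(im[110:260,380:520],None,fx=4,fy=4,interpolation=cv2.INTER_CUBIC)[:,:,::-1])
E
```

```text
t 16.43 tcp [550.  241.3 130.5] jaw -102.67 F [-5.7 -2.2 14.7] w 14.8 q [ 0.3   0.38  1.6  -0.    1.15  2.09]
```

View pics/seat.png

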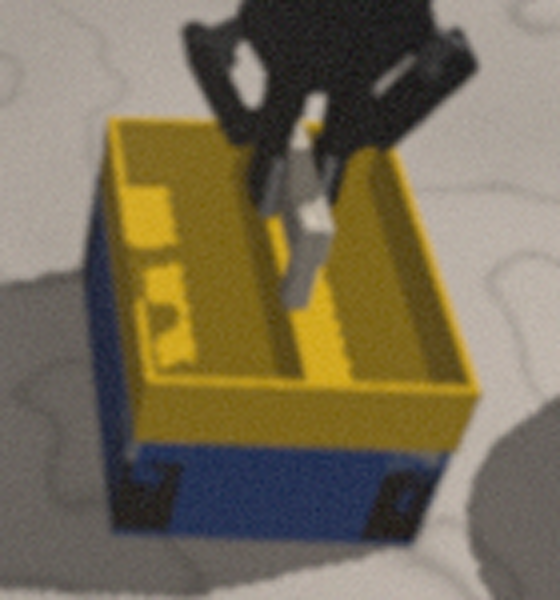

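It is seated: TCP at 130.5 as predicted, firm 15 N contact, and no gap between yellow and blue at (290,450) in the crop. I ease off the force, release and retreat.

Request:
send_rows(motion=[[[0,-0.2,0],[0,0,0],255],[[0,-0.2,0],[0,0,0],255],[[0,-0.2,0],[0,0,0],100],[[0,-0.2,0],[0,0,0],60],[[0,-0.2,0],[0,0,0],60],[[0,-0.2,0],[0,0,0],60],[[0,-0.2,0],[0,0,0],60],[[0,-0.2,0],[0,0,0],60]])

```text
time: 17.15
tcp_pos: [550.1, 241.3, 129.0]
ee_rot: [-0.234, -2.104, 2.104]
ft_force: [0.6, 1.0, 0.1]
gripper_width: 65.4
```

Request:
send_rows(motion=[[[0,-1,0],[0,0,0],60],[[0,-3,0],[0,0,0],60],[[0,-6,0],[0,0,0],60],[[0,-9,0],[0,0,0],60],[[0,-12,0],[0,0,0],60],[[0,-12,3.5],[0,0,0],60],[[0,-12,7],[0,0,0],60],[[0,-12,10.5],[0,0,0],60]])

```text
time: 17.82
tcp_pos: [527.1, 138.3, 250.8]
ee_rot: [-0.235, -2.107, 2.106]
ft_force: [0.1, -0.6, 0.0]
gripper_width: 65.0
```

Request:
send_rows(motion=[[[0,0,4],[0,0,0],60],[[0,0,8],[0,0,0],60],[[0,0,12],[0,0,0],60],[[0,0,16],[0,0,0],60],[[0,0,19],[0,0,0],60],[[0,0,20],[0,0,0],60],[[0,0,20],[0,0,0],60],[[0,0,20],[0,0,0],60]])

```text
time: 18.48
tcp_pos: [483.4, -55.9, 249.8]
ee_rot: [-0.236, -2.105, 2.103]
ft_force: [0.6, 0.1, 0.7]
gripper_width: 65.4
```

```bash
python3 plan.py
python3 - <<'E'
from h import *
im,d=r.get_image("top");a=cv2.resize(im[125:285,130:330],None,fx=2,fy=2)
cv2.imwrite("/tmp/a.png",a)
im2,_=r.get_image("scene");b=cv2.resize(im2[110:270,320:520],None,fx=2,fy=2)
cv2.imwrite("pics/end.png",np.hstack([a,b])[:,:,::-1])
m=mask(im,(20,110,60),(35,255,255));h=cv2.convexHull(blobs(m)[0])
q=cv2.boxPoints(cv2.minAreaRect(h));W=ray("top",q,110);print("yellow rim box",W.round(1)[:,:2].tolist())
sm=np.zeros(m.shape,np.uint8);cv2.fillPoly(sm,[cv2.erode(h,None) if 0 else h],255);sm=cv2.erode(sm,np.ones((9,9)))
T=np.array(r.camera_params("top")["pose"])
K=np.array(r.camera_params("top")["K"]);D=np.array(r.camera_params("top")["dist"])
ys,xs=np.nonzero(sm&m);u=cv2.undistortPoints(np.c_[xs,ys].astype(float).reshape(-1,1,2),K,D).reshape(-1,2)
P=(np.c_[u,np.ones(len(u))]*d[ys,xs][:,None])@T[:3,:3].T+T[:3,3]
f=P[(P[:,2]>66)&(P[:,2]<86)];c=np.linalg.lstsq(np.c_[f[:,:2]-f[:,:2].mean(0),np.ones(len(f))],f[:,2],rcond=None)[0];print("floor plane slope,z",c.round(4),len(f))
E
```

```text
t 18.48 tcp [483.4 -55.9 249.8] jaw -102.76 F [0.6 0.1 0.7] w 65.4 q [-0.26  0.13  1.65  0.    1.36  1.53]
yellow rim box [[467.9, 336.1], [666.2, 293.7], [630.1, 141.5], [435.0, 185.0]]
floor plane slope,z [1.00000e-03 4.70000e-03 7.44109e+01] 5621
```

View pics/end.png

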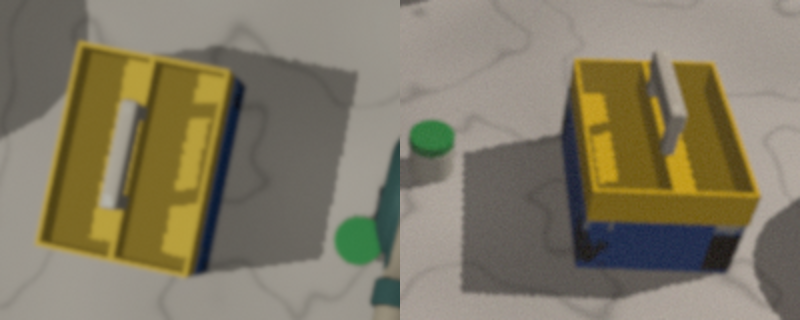

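The yellow tray sits flush and level on the blue tray: its floor is at about 74 mm with a slope under 0.5%. The gripper is clear and the green jar stands where it was, so I hand in.

```bash
python3 -c "
from workcell import r
print(r.close_job())"
```

```text
the job is handed in; nothing more can be done
None
```

The job is done and handed in at about 18.5 s of the 64 s allowed. The red-lidded jar is upright in the blue tray, and the yellow tray is seated on top. I released the yellow tray only after it was seated.

- **Red jar:** before the yellow tray went on, the top camera put it at about x = -45, y = +1 mm in the blue tray. The black-lidded jar stood beside it, and the blue tray had not moved.
- **Seating:** the lugs went into the sockets without side contact. The yellow tray stopped firmly at tool height 130.5 mm, as predicted, with about 15 N.
- **After letting go:** the yellow tray's floor measured level, with a slope under 0.5% and its upper face about 74 mm above the counter. No gap shows between the trays, the green-lidded jar stands in its place, and the gripper is clear.
- **Not checked:** the jars cannot be seen once the yellow tray is on, so they were last seen standing just before that.

No check failed. The side-on camera first read the red and green jars about 10 mm farther out than the top camera did. I put that down to the lid's side showing in the colour mask, and used the top camera. The robot's own reading of the red jar's placed position agreed with the top camera to about 1 mm.

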